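# Release the curing-box flap with a stylus and hold it at its balance point

## Robot

A 7-joint arm with a two-finger parallel gripper is mounted at the origin on a cart in front of the work surface, level with it; the furniture and walls round the work are solid. World frame = base frame: x ahead of the robot, y to its left, z up, the work surface at z = 0. Lengths are in m, angles in rad, forces in N, time in s.
With the tool pointing down it reaches from about 0.35 to 0.9 m from the base axis. Payload 8.1 kg.
Tool frame: the origin (TCP) lies on the centre line of the jaws, within the pads' length; the fingertips stand 14 mm ahead of it and the grasp point (between the pads) lies 5 mm behind it (env.tips_ahead is the distance from the TCP to the fingertips, in m); z points along the fingers, y is the line along which they close (so a half turn about z gives the same grasp; the last joint's range is limited). The gripper opens to 85 mm and grips with 20 to 120 N. Pads are 22 mm wide; open, the fingers measure 114 mm over their backs; the gripper's body (76 mm by 85 mm) begins 54 mm behind the grasp point. The pads swing forward as they close: fully open they stand 13 mm farther back than shut.
Start: joints at [-1.219, 0.434, 0.025, 1.573, -0.012, 1.134, -0.075], TCP at [0.275, 0.561, 0.206] pointing down, gripper open.
Joint ranges: [-2.62, 2.62], [-0.44, 2.09], [-1.27, 1.32], [0.08, 2.57], [-1.32, 4.46], [0.12, 2], [-2.74, 2.74]. Speed limits (rad/s): [2.22, 2.22, 3.01, 3.01, 3.14, 3.14, 3.14].

## Interface

Orientations are given as a 3x3 rotation matrix whose columns are the frame's x, y, z axes.
In Python, from workcell import read_state, optics, order, env gives the robot as it stands. The module is installed in compiled form; this text tells all that it offers.
- The arm moves only by the shell command python3 -m handwheel 'ROWS' [FORCE]. ROWS is text: rows parted by semicolons, each of 5 numbers parted by spaces: the shift along the tool's x, y, z in cm, then the turn about the tool's z in rad, then the finger opening in cm, from 0 to 8.54. A call has 1 to 20 rows; each row is the pose to reach, as a shift and turn from the pose commanded when the call began, along the tool's axes at that moment; what a row does not reach only later rows make up. A row lasts 1/12 s, in which the tool goes at most 41.7 mm and 7.16 degrees, less where a joint would pass 70% of its speed; a pose out of reach is approached as far as the arm can. A call with a gripper value outside its range is refused whole. The fingers move at their own pace and stop on an object; FORCE is the grip in N (left out, the last holds). Time passes only in rows, so rows that repeat a pose let the fingers close. It gives the time, the measured TCP pose, the force, the opening and the grip force at its end, in the units of the state.
- read_state(): the state, without advancing time (a new reading comes with each control period).
- optics.grab_frame(name): name is "scene" or "top" or "wrist"; returns a dict with "frame" (384x512x3 uint8, red, green, blue), "mtx" (3x3 intrinsics, pixels), "dist" ([k1, k2, p1, p2, k3] as OpenCV has them; the pictures are not rectified), "origin" and "attitude" of the camera in the world; the wrist camera has in their place "mount" (4x4, takes a point from camera to tool coordinates, whose origin is the TCP and whose axes are the flange's). Camera axes: x right, y down, z forward; pixel columns grow to the right and rows downward; lengths in m; the calibration is good to about 2 mm. A picture is of the moment at which its call begins: read the wrist's pose just before it. There is no depth.
- order.finish_job(): hands the job in; it is judged then, once.
The state is a dict: "time_s": time; "joint_pos": joint angles; "dq": joint speeds; "tau": joint torques, N m; "ee_pos": TCP position; "tcp_rot": TCP orientation; "contact_force": force on the tool from outside, world axes, zero at the start; "wrist_torque": the same for the moment, N m; "width": opening from 0.0 (shut) to 1.0 (fully open); "gripper_force": force on a finger pad.
Only numpy, scipy, OpenCV 4.12 (cv2) and the standard library are available. Lean on these libraries where they do the work, as an engineer would, in place of code of your own. Each camera call takes 0.05 s, during which the arm holds its last target. There are 200 camera calls.

## Task

The stay of the resin-curing box is broken. Take the blue stylus from its wooden stand, push the red recessed release button fully in with its tip so that the flap springs ajar, and put the stylus back in its stand; then take the flap's yellow handle bar and swing the flap up to its balance point, straight upright, without letting it go over backwards. Finish while still holding the bar there, with the flap still, and leave the other things on the bench alone.

Things in the scene. Friction and masses are not known exactly. Their poses are not given: they have to be found in the camera images.
- cure_box: grey resin-curing box fixed to the bench, 120 (x) x 190 (y) x 70 mm high; origin at the centre of its underside, its front faces its own -x. The chamber under the flap takes the +y part, a closed control strip 60 mm wide (own y -95 to -35 mm) the -y part, with the release button in its top. The hinge runs along own y at the back
- button_top (a point): centre of the top face of the red release button (17 mm diameter) when at rest. It lies at the bottom of a bore of 19 mm diameter with a yellow ring round it, 6 mm below the top of the control strip (64 mm above the bench). Fingers do not fit the bore. The point moves down with the button
- release_button (a joint): how far the button is pushed in, in m: 0 at rest, 0.006 fully in. A spring pushes it back, 1.2 N at rest to 3.6 N fully in. It draws the catch bolt; the flap is freed by 0.004 and springs up at once
- flap (a joint): angle of the flap in rad: 0 level and latched, 0.1 to 0.2 once released (a spring lifts it ajar), pi/2 upright, its balance point (centre of mass above the hinge; below this it falls shut, beyond it falls open), 2.2 at the rear stop. Positive lifts the front edge. 200 g, free hinge. A black frame 110 mm wide, 10 mm thick with an amber pane, reaching 95 mm forward of the hinge
- hinge_mid (a point): point on the hinge axis in the middle of the flap's width, 76.5 mm above the bench; the axis runs along the box's own y
- bar_mid (a point): middle of the flap's yellow handle bar: round, 10 mm diameter, parallel to the hinge, 145 mm from the hinge axis, 50 mm beyond the flap's front edge, 70 mm free between its two arms. Closed: 40 mm in front of the housing, 76.5 mm above the bench; ajar: about 95 mm; upright: 221.5 mm. Gripped from above across its 10 mm it can turn between the fingers while the flap swings
- stylus: blue round stylus 130 mm long, standing tip down; grip 14 mm in diameter from 24 mm above the tip to the top, tapering to a tip of 6 mm diameter; 40 g; origin at the centre of the tip, z along it to the top
- stylus_stand: light wooden block fixed to the bench, 50 x 50 x 50 mm, with an upright hole of 17 mm diameter and 40 mm depth in the middle of its top; origin at the centre of its underside. The stylus stands in it with its tip 10 mm above the bench and its top 140 mm above the bench, leaning up to 3 degrees in the loose hole
- pliers: loose red pliers lying on the bench, 50 x 149 x 12 mm (bystander)
- matchbox: loose matchbox, 54 x 37 x 16 mm (bystander)
- flux_tin: loose round flux tin, 63 mm diameter, 24 mm high (bystander)
- calliper: loose steel calliper lying flat, 53 x 150 x 8 mm (bystander)
- glass_bowl: loose glass bowl, 69 mm diameter, 36 mm high (bystander)
Mind the look-alikes: they are no part of the job. What is shaped like the stylus_stand but black or orange is not meant.

How it is judged:
On the way, in this order (a step that is already met when the one before it is completed fails the run):
1. the button is pushed in past 4 mm by the stylus held in the fingers (value of joint release_button above 0.004 m and contact force between stylus and release_button above 0.5 N and contact force between the fingers and stylus above 1 N), for 0.05 s.
2. the stylus stands in its stand again, let go (horizontal distance between stylus and stylus_stand below 0.01 m and z of stylus in the frame of stylus_stand below 0.016 m and contact force between the fingers and stylus below 0.1 N), for 0.2 s.
At the end, for the whole second after the job is handed in: The fingers hold the flap (more than 1 N of contact), the flap stands within 0.10 rad of upright (1.47 to 1.67) and still (under 0.1 rad/s), and the stylus stands in its stand: tip within 10 mm of the stand's axis and no more than 6 mm above the hole's floor (value of joint flap between 1.47 and 1.67 rad and velocity of joint flap between -0.1 and 0.1 rad/s and contact force between the fingers and flap above 1 N and contact force between stylus and flap below 0.1 N and horizontal distance between stylus and stylus_stand below 0.01 m and z of stylus in the frame of stylus_stand below 0.016 m); the arm keeps its last pose, push and grip.
It fails at once if the flap goes over backwards (past 1.9 rad) (value of joint flap above 1.9 rad).
It fails at once if a bystander is pushed more than 25 mm from its place (distance of any of pliers, matchbox, flux_tin, calliper, glass_bowl from where it was at the start of the episode above 0.025 m).
It also fails if it takes over 61 s, if anything falls off the work surface, if the arm or the gripper's body presses on something with over 40 N, if the wrist force passes 120 N, or if a joint passes its speed limit or range.

## Working session

There is one attempt and no reset: what is moved stays moved. The work goes in short steps, Python scripts to look and compute and a shell command to move; the robot and the scene stay as the last step left them, time stands still between calls to the robot, and variables do not carry over. Pictures are saved under pics/ and viewed, at most 10 in all, crops included, and the job is handed in when it is done.

```bash
mkdir -p pics; cat > h.py <<'E'
import numpy as np, cv2
from workcell import read_state, optics, order, env
def grab(n,save=None):
    s=read_state(); g=optics.grab_frame(n)
    if n=='wrist':
        M=np.array(g['mount']);R=np.array(s['tcp_rot']);p=np.array(s['ee_pos'])
        g['attitude']=R@M[:3,:3]; g['origin']=R@M[:3,3]+p
    if save: cv2.imwrite('pics/'+save,g['frame'][:,:,::-1])
    return {k:np.array(g[k],float) for k in('mtx','dist','origin','attitude')},g['frame']
def ray(c,uv):
    q=cv2.undistortPoints(np.array([[uv]],float),c['mtx'],c['dist'])[0,0]
    d=c['attitude']@np.array([q[0],q[1],1]); return c['origin'],d/np.linalg.norm(d)
def onz(c,uv,z):
    o,d=ray(c,uv); return o+d*(z-o[2])/d[2]
def tri(l):
    A=np.zeros((3,3));b=np.zeros(3)
    for c,uv in l:
        o,d=ray(c,uv);P=np.eye(3)-np.outer(d,d);A+=P;b+=P@o
    x=np.linalg.solve(A,b)
    return x,[np.linalg.norm(np.cross(x-ray(c,uv)[0],ray(c,uv)[1])) for c,uv in l]
def proj(c,p):
    R=c['attitude'].T; return cv2.projectPoints(np.array(p,float).reshape(-1,1,3),cv2.Rodrigues(R)[0],-R@c['origin'],c['mtx'],c['dist'])[0][:,0]
def totool(d):
    return np.array(read_state()['tcp_rot']).T@np.array(d)*100
E
python3 - <<'E'
from h import *
import pickle
D={}
ims=[]
for n in('scene','top','wrist'):
    D[n]=grab(n,n+'0.png'); 
pickle.dump(D,open('d0.pkl','wb'))
s=read_state();print(s['ee_pos'],s['tcp_rot'],s['contact_force'],s['time_s'],env.tips_ahead)
for n in D:print(n,D[n][0]['origin'],D[n][0]['attitude'].round(2).tolist())
E
```

```text
[0.27442289 0.56107337 0.20521151] [[-8.98323259e-01  4.39334904e-01 -4.05931728e-04]
 [ 4.39335073e-01  8.98322570e-01 -1.12004921e-03]
 [-1.27419077e-04 -1.18450630e-03 -9.99999290e-01]] [-0.06582292 -0.90284236  0.04126696] 0.15 0.014
scene [-0.15108787 -0.50753824  0.7103943 ] [[0.62, -0.47, 0.63], [-0.79, -0.36, 0.5], [-0.01, -0.81, -0.59]]
top [0.32235565 0.01526467 1.05830315] [[0.04, -0.98, 0.22], [-1.0, -0.04, 0.01], [-0.0, -0.22, -0.98]]
wrist [0.20303487 0.59650133 0.37332572] [[0.44, 0.85, 0.28], [0.9, -0.42, -0.14], [-0.0, 0.31, -0.95]]
```

View pics/scene0.png

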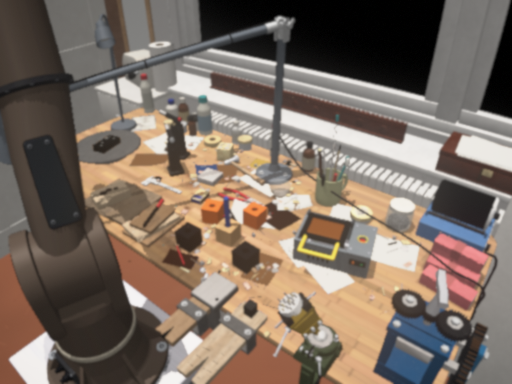

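View pics/top0.png

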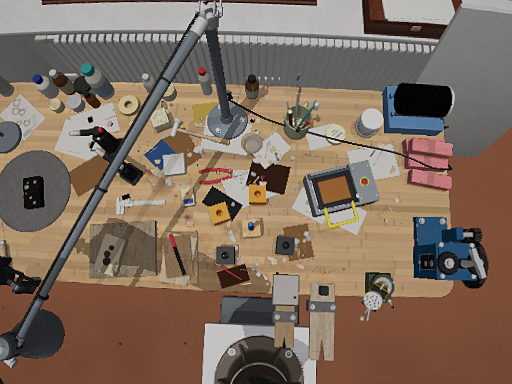

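Top view: the wooden block with the blue stylus is at about (252,227) and the box at (340,190), with its bar at (341,215). In the scene view the stylus is at (227,215) and the box at (335,243).
Stand candidates in the top view: orange (219,212), orange (257,194), black (226,255), black (285,245) and light wood (252,227). Only the last fits, being light wood and holding the blue stylus. I'll confirm it in an enlarged crop.

```bash
python3 - <<'E'
from h import *
import pickle
D=pickle.load(open('d0.pkl','rb'))
t=D['top'][1][165:265,200:390]; s=D['scene'][1][185:285,195:385]
r=lambda a:cv2.resize(a,None,fx=4,fy=3,interpolation=cv2.INTER_CUBIC)
r=lambda a:cv2.resize(a,None,fx=4.2,fy=3,interpolation=cv2.INTER_CUBIC)
cv2.imwrite('pics/crop1.png',np.vstack([r(t),r(s)])[:,:,::-1])
E
```

```text
(no output)
```

View pics/crop1.png

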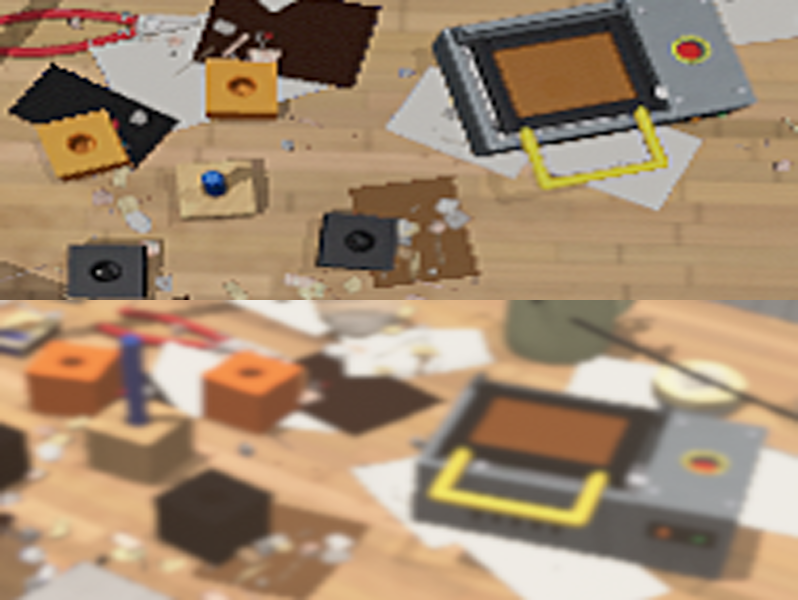

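The crop confirms it: the blue stylus stands in the light wooden block (crop 213,180), and the red button in its yellow ring is at crop (690,49). Next I triangulate.

```bash
python3 - <<'E'
from h import *
import pickle
D=pickle.load(open('d0.pkl','rb'))
T,S=D['top'][0],D['scene'][0]
for n,a,b in [('sty',(250.7,224),(226.4,198.3)),('btn',(364.3,181.3),(362.9,239.3)),('barL',(329.8,226.7),(298.6,249)),('barR',(357.9,219.3),(333.8,258.3))]:
    x,e=tri([(T,a),(S,b)]);print(n,x.round(4),np.round(e,4))
for uv in [(178,167),(252,160),(257,212),(183,217)]:
    print(onz(T,(200+uv[0]/4.2,165+uv[1]/3),.05).round(4))
for n,uv,z in [('pliers',(215,177),.01),('o1',(219,212),.05),('o2',(257,194),.05),('b1',(226,255),.05),('b2',(285,245),.05),('pot',(298,122),.08)]: print(n,onz(T,uv,z).round(3))
print(read_state()['joint_pos'])
E
```

```text
sty [0.4233 0.0367 0.1372] [0.0003 0.0003]
btn [ 0.564  -0.2803  0.0706] [0.0002 0.0002]
barL [ 0.4298 -0.1782  0.0816] [0. 0.]
barR [ 0.4536 -0.2576  0.0795] [0.0009 0.0009]
[0.4411 0.0629 0.05  ]
[0.4497 0.0134 0.05  ]
[0.4011 0.0083 0.05  ]
[0.3945 0.0573 0.05  ]
pliers [0.574 0.154 0.01 ]
o1 [0.463 0.13  0.05 ]
o2 [0.519 0.025 0.05 ]
b1 [0.344 0.104 0.05 ]
b2 [ 0.378 -0.059  0.05 ]
pot [ 0.732 -0.087  0.08 ]
[-1.21861367  0.43505202  0.02500199  1.57389288 -0.01159254  1.13398394
 -0.07508496]
```

```bash
python3 - <<'E'
from h import *
import pickle
D=pickle.load(open('d0.pkl','rb'))
T,S=D['top'][0],D['scene'][0]
def plane(c,a,b):
    o,d=ray(c,a);_,e=ray(c,b);n=np.cross(d,e);return o,n/np.linalg.norm(n)
o,n=plane(S,(275,28),(90,78))
for uv in [(190,30),(160,90),(110,175),(60,265),(15,340)]:
    p,d=ray(T,uv);print(uv,(p+d*((o-p)@n)/(d@n)).round(3))
print('tcp px',proj(T,read_state()['ee_pos']),proj(S,read_state()['ee_pos']))
s=read_state();R=np.array(s['tcp_rot']);print(np.degrees(np.arctan2(R[1,1],R[0,1])))
print('statue',tri([(T,(100,140)),(S,(178,120))]))
d=np.array([.4225,.036,.2])-s['ee_pos'];print(totool(d))
E
```

```text
(190, 30) [0.754 0.162 0.466]
(160, 90) [0.63  0.209 0.455]
(110, 175) [0.469 0.291 0.433]
(60, 265) [0.302 0.377 0.411]
(15, 340) [0.154 0.467 0.386]
tcp px [[ 32.74157508 271.60039847]] [[ 58.12432662 139.80419295]]
63.93852725746045
statue (array([0.63424158, 0.44805336, 0.1608938 ]), [np.float64(0.007151726512520729), np.float64(0.007151726512520671)])
[-36.37035914 -40.66236448   0.57395101]
```

View pics/wrist0.png

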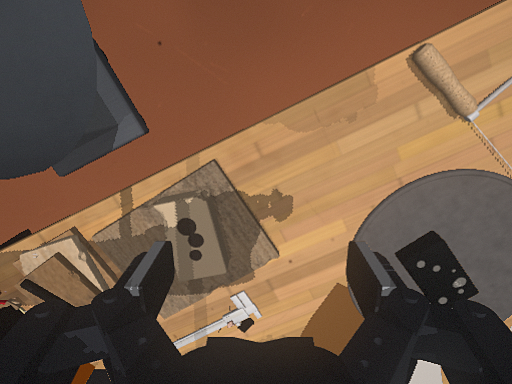

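The wrist view shows the calliper at (220,320), a board with a hole at (200,235), and both fingers (165,270) and (365,265). I'll cross-check the camera geometry before moving.

```bash
python3 - <<'E'
from h import *
import pickle
D=pickle.load(open('d0.pkl','rb'))
T,S,W=D['top'][0],D['scene'][0],D['wrist'][0]
print('cal wrist',onz(W,(240,305),.004),'cal top',onz(T,(122,205),.004), onz(T,(160,205),.004))
print('disc wrist',onz(W,(470,260),.01),'disc top',onz(T,(33,190),.01))
s=read_state();p=np.array(s['ee_pos'])
for z in(.0,.1,.2,.3,.4,.5):print(z,proj(T,[p[0],p[1],p[2]+z]),proj(S,[p[0],p[1],p[2]+z]))
print(proj(T,[0,0,.3]),proj(T,[0,0,0]))
c=D['top'][1][150:384,0:230];cv2.imwrite('pics/c2.png',cv2.resize(c,None,fx=2.5,fy=2.5)[:,:,::-1])
E
```

```text
cal wrist [0.46862465 0.43339011 0.004     ] cal top [0.47822801 0.43136275 0.004     ] [0.48323858 0.31443479 0.004     ]
disc wrist [0.53615568 0.75667816 0.01      ] disc top [0.51142376 0.72491636 0.01      ]
0.0 [[ 32.74157508 271.60039847]] [[ 58.12432662 139.80419295]]
0.1 [[  6.20488427 271.87533606]] [[ 48.23109798 108.09482186]]
0.2 [[-26.49959019 271.93850348]] [[37.84013198 73.43812508]]
0.3 [[-66.85025652 271.4523471 ]] [[27.10519539 35.75147762]]
0.4 [[-114.78291797  269.49618939]] [[16.328445   -4.83414681]]
0.5 [[-159.29042598  263.11232769]] [[  6.07083294 -47.76284639]]
[[258.97011238 427.71253727]] [[258.57429184 380.85372736]]
```

View pics/c2.png

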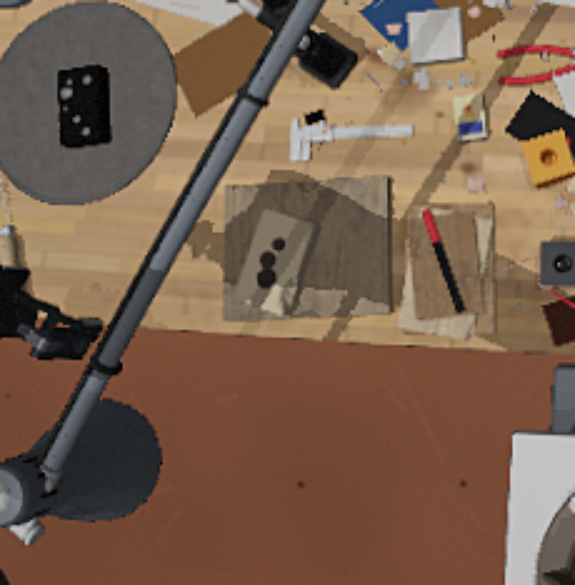

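The gripper sits beyond the lamp boom, which is about 0.39–0.45 m high. I'll rise above the boom first, then cross it.

```bash
python3 -m handwheel '0 0 -3 0 8.5;0 0 -6 0 8.5;0 0 -9 0 8.5;0 0 -12 0 8.5;0 0 -15 0 8.5;0 0 -18 0 8.5;0 0 -21 0 8.5;0 0 -24 0 8.5;0 0 -27 0 8.5;0 0 -30 0 8.5;0 0 -30 0 8.5'; python3 - <<'E'
from h import *
s=read_state();print(s['joint_pos'],s['contact_force'])
grab('scene','s2.png');grab('top','t2.png')
a=cv2.imread('pics/s2.png');b=cv2.imread('pics/t2.png')
cv2.imwrite('pics/m2.png',cv2.resize(np.hstack([a,b]),(800,300)))
E
```

```text
time_s: 1.07
ee_pos: [0.2749, 0.5621, 0.5116]
tcp_rot: [[-0.898, 0.439, 0.003], [0.439, 0.898, 0.007], [0.001, 0.008, -1.0]]
contact_force: [-0.1, 0.8, 1.4]
width: 0.99
gripper_force: 0.0
[-1.23703682  0.38059792  0.06482437  0.92416429 -0.02496117  1.82966176
 -0.06751687] [-0.1245633   0.80029591  1.44504414]
```

View pics/m2.png

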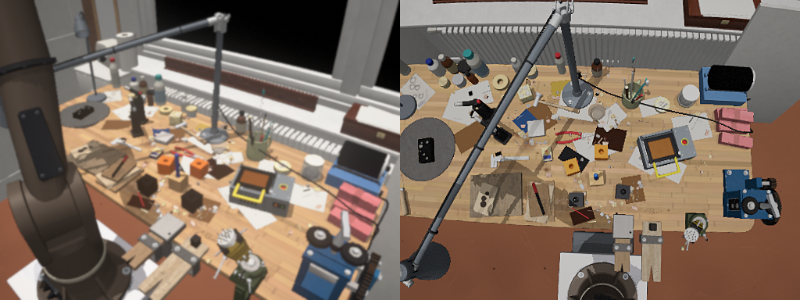

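```bash
python3 -m handwheel '-2.6 -2.9 0 .06 8.5;-5.2 -5.8 0 .12 8.5;-7.8 -8.7 0 .18 8.5;-10.4 -11.6 0 .24 8.5;-13 -14.5 0 .3 8.5;-15.6 -17.4 0 .36 8.5;-18.2 -20.3 0 .42 8.5'; python3 - <<'E'
from h import *
s=read_state();print(totool(np.array([.4225,.036,.5])-s['ee_pos']));R=np.array(s['tcp_rot']);print(np.degrees(np.arctan2(R[1,1],R[0,1])))
E
```

```text
time_s: 1.75
ee_pos: [0.3486, 0.2968, 0.5044]
tcp_rot: [[-0.639, 0.769, -0.002], [0.769, 0.639, -0.002], [-0.0, -0.002, -1.0]]
contact_force: [1.5, -0.8, 0.8]
width: 0.991
gripper_force: 0.0
[-24.78085589 -10.97707525   0.46334028]
39.7052462301291
```

```bash
python3 -m handwheel '-3.5 -1.6 0 .06 8.5;-7 -3.2 0 .12 8.5;-10.5 -4.7 0 .18 8.5;-14 -6.3 1 .24 8.5;-17.5 -7.8 3 .3 8.5;-21 -9.4 6 .36 8.5;-24.8 -11 9 .4 8.5;-24.8 -11 12.5 .4 8.5;-24.8 -11 16 .4 8.5;-24.8 -11 19.5 .4 8.5;-24.8 -11 23 .4 8.5;-24.8 -11 26 .4 8.5;-24.8 -11 28 .4 8.5;-24.8 -11 28 .4 8.5'; python3 - <<'E'
from h import *
import pickle
c,f=grab('wrist','w3.png');pickle.dump((c,f),open('w3.pkl','wb'))
s=read_state();print(s['joint_pos']);R=np.array(s['tcp_rot']);print(np.degrees(np.arctan2(R[1,1],R[0,1])))
print(proj(c,[[.4225,.036,.14],[.442,-.218,.08],[.564,-.28,.07]]))
E
```

```text
time_s: 2.92
ee_pos: [0.4195, 0.0375, 0.2213]
tcp_rot: [[-0.292, 0.957, -0.008], [0.957, 0.292, -0.003], [-0.0, -0.009, -1.0]]
contact_force: [-1.6, 0.4, -0.3]
width: 0.996
gripper_force: 0.0
[-0.69048675  0.07237651  0.51495141  2.03167894 -0.0397924   1.05297612
  0.13890427]
16.939811314575003
[[263.02401043 184.74644219]
 [220.33425418 348.90247854]
 [291.86143078 394.88008806]]
```

View pics/w3.png

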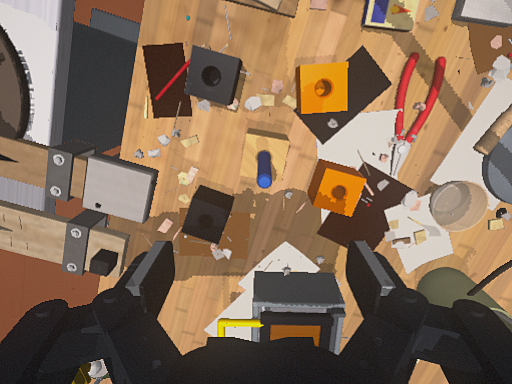

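Wrist view: the stylus top is at (264,183), matching the prediction (263,185). It enters the stand at about (264,155). The dark blocks at (215,75) and (207,212) are decoys.

```bash
python3 - <<'E'
from h import *
import pickle
D=pickle.load(open('d0.pkl','rb'));c,f=pickle.load(open('w3.pkl','rb'))
T,S=D['top'][0],D['scene'][0]
x,e=tri([(T,(250.7,224)),(S,(226.4,198.3)),(c,(264,183))]);print(x,e)
print('axis@.05',onz(c,(264,154),.05)); 
for uv in[(252,128),(290,132),(285,180),(243,180)]:print(onz(c,uv,.05).round(4))
m=cv2.inRange(cv2.cvtColor(f,cv2.COLOR_RGB2HSV),(105,100,40),(130,255,255));m[:100]=0;m[220:]=0;m[:,:230]=0;m[:,300:]=0
for v in range(140,195,4):
    u=np.where(m[v])[0];print(v,u.min() if len(u) else 0,u.max() if len(u) else 0,end='; ')
t=np.array([x[0],x[1],.08]);print(totool(t-read_state()['ee_pos']))
E
```

```text
[0.42326818 0.03679971 0.13714863] [np.float64(0.00020347658899051436), np.float64(0.00037416250687716734), np.float64(0.00017444097288987632)]
axis@.05 [0.42139322 0.04357557 0.05      ]
[0.3997 0.068  0.05  ]
[0.4419 0.0762 0.05  ]
[0.4544 0.021  0.05  ]
[0.4069 0.0063 0.05  ]
140 0 0; 144 0 0; 148 0 0; 152 0 0; 156 0 0; 160 0 0; 164 0 0; 168 0 0; 172 258 258; 176 258 270; 180 257 271; 184 258 270; 188 0 0; 192 0 0; [-0.1492798   0.2741744  14.36762646]
```

```bash
python3 -m handwheel '-.1 .2 3.5 0 8.5;-.1 .2 7 0 8.5;-.1 .2 10 0 8.5;-.1 .2 13 0 8.5;-.1 .2 14.3 0 8.5;-.1 .2 14.3 0 8.5;-.1 .2 14.3 0 4;-.1 .2 14.3 0 2;-.1 .2 14.3 0 0;-.1 .2 14.3 0 0;-.1 .2 14.3 0 0;-.1 .2 14.3 0 0;-.1 .2 14.3 0 0;-.1 .2 14.3 0 0;-.1 .2 14.3 0 0;-.1 .2 14.3 0 0' 50; python3 - <<'E'
from h import *
s=read_state();print(s['ee_pos'],s['width'],s['gripper_force'],s['dq'].max() if hasattr(s['dq'],'max') else '')
E
```

```text
time_s: 4.3
ee_pos: [0.4255, 0.0379, 0.0833]
tcp_rot: [[-0.291, 0.957, -0.0], [0.957, 0.291, 0.0], [0.0, -0.0, -1.0]]
contact_force: [-2.3, -0.8, 8.8]
width: 0.146
gripper_force: 48.6
[0.42546881 0.03786239 0.08327603] 0.1461889424931056 48.631441122852266 0.0001970202046634903
```

```bash
python3 -m handwheel '0 0 -3 0 0;0 0 -6 0 0;0 0 -9 0 0;0 0 -12 0 0;0 0 -12 0 0;0 0 -12 0 0'; python3 - <<'E'
from h import *
import pickle
s=read_state();print(s['ee_pos'],totool(np.array([.564,-.2803,s['ee_pos'][2]])-s['ee_pos']))
c,f=grab('scene','s4.png');t,g=grab('top','t4.png');pickle.dump((c,f,t,g),open('d4.pkl','wb'))
u=proj(c,s['ee_pos'])[0].astype(int);v=proj(t,s['ee_pos'])[0].astype(int);print(u,v)
def crop(f,p):return cv2.resize(f[p[1]-30:p[1]+50,p[0]-35:p[0]+35],None,fx=5,fy=5,interpolation=cv2.INTER_CUBIC)
cv2.imwrite('pics/c4.png',np.hstack([crop(f,u),crop(g,v)])[:,:,::-1])
E
```

```text
time_s: 4.8
ee_pos: [0.4267, 0.0383, 0.2042]
tcp_rot: [[-0.292, 0.956, 0.003], [0.956, 0.292, 0.002], [0.001, 0.004, -1.0]]
contact_force: [-0.2, 1.2, -0.8]
width: 0.143
gripper_force: 49.4
[0.42667998 0.03834498 0.20419645] [-3.44856155e+01  3.82835413e+00 -1.25688602e-02]
[225 175] [249 219]
```

View pics/c4.png

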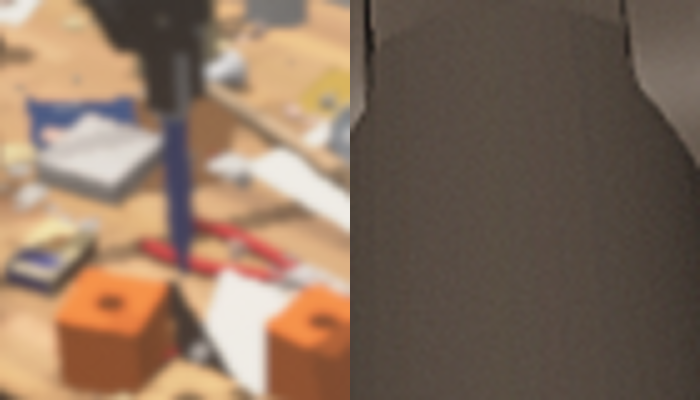

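Scene crop: the stylus is held by the fingers with its tip at about (226.8,199.4) in full-frame pixels. The arm hides it from the top camera. I'll get the tip from the scene camera plus the wrist camera.

```bash
python3 - <<'E'
from h import *
import pickle
s=read_state();c,f,t,g=pickle.load(open('d4.pkl','rb'))
w,h=grab('wrist','w5.png')
tp=s['ee_pos']-np.array([0,0,.073]);print('nominal tip',tp,proj(c,tp),proj(w,tp),proj(w,s['ee_pos']))
print('scene@z',onz(c,(226.8,199.4),tp[2]),onz(c,(226.8,199.4),tp[2]+.004))
p=proj(w,tp)[0].astype(int)
m=cv2.inRange(cv2.cvtColor(h,cv2.COLOR_RGB2HSV),(105,90,30),(130,255,255))
for v in range(p[1]-20,p[1]+60,5):
    u=np.where(m[v,p[0]-40:p[0]+40])[0]+p[0]-40;print(v,(u.min(),u.max()) if len(u) else 0,end='; ')
cv2.imwrite('pics/c5.png',cv2.resize(h[p[1]-60:p[1]+100,p[0]-80:p[0]+80],None,fx=3.5,fy=3.5)[:,:,::-1])
E
```

```text
nominal tip [0.42507327 0.03796116 0.12920991] [[226.54493568 200.37410656]] [[259.45272074 185.26602338]] [[259.13228102 222.60340628]]
scene@z [0.42860721 0.04020067 0.12920991] [0.42461746 0.03643086 0.13320991]
165 0; 170 0; 175 0; 180 0; 185 (np.int64(256), np.int64(261)); 190 (np.int64(252), np.int64(266)); 195 (np.int64(251), np.int64(260)); 200 (np.int64(250), np.int64(267)); 205 (np.int64(250), np.int64(267)); 210 (np.int64(250), np.int64(268)); 215 (np.int64(249), np.int64(269)); 220 (np.int64(249), np.int64(269)); 225 (np.int64(249), np.int64(270)); 230 (np.int64(249), np.int64(270)); 235 (np.int64(249), np.int64(271)); 240 (np.int64(248), np.int64(271));
```

View pics/c5.png

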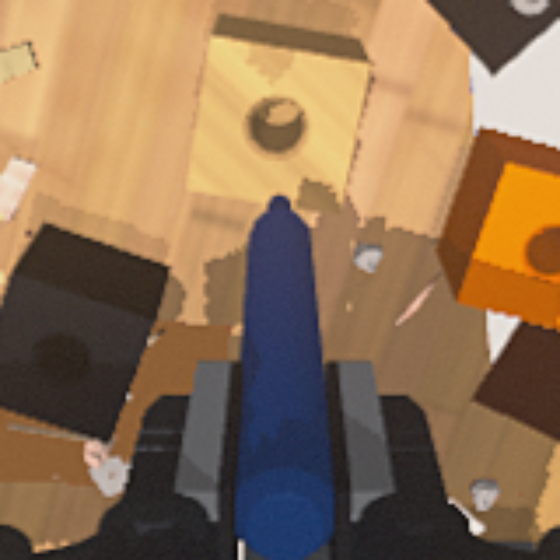

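The wrist crop shows the tip at full-frame (259,182) and the empty hole of the light stand at (258,161).

```bash
python3 - <<'E'
from h import *
import pickle
s=read_state();c,f,t,g=pickle.load(open('d4.pkl','rb'))
M=optics.grab_frame('wrist')
w={k:np.array(M[k],float) for k in('mtx','dist')};m=np.array(M['mount']);R=np.array(s['tcp_rot']);w['attitude']=R@m[:3,:3];w['origin']=R@m[:3,3]+s['ee_pos']
tip,e=tri([(w,(259,182.5)),(c,(226.8,199.4))]);print('tip',tip,e,'off',tip-s['ee_pos'])
print('hole',onz(w,(257.9,160.7),.05))
print('tool shift btn',totool(np.array([.564,-.2803,tip[2]])-tip))
print('hole by top',onz(pickle.load(open('d0.pkl','rb'))['top'][0],(252,227),.05))
E
```

```text
tip [0.42506618 0.03938174 0.13077019] [np.float64(0.001927933062072048), np.float64(0.0019279330620718834)] off [ 0.00023849  0.0015486  -0.07108519]
hole [0.42223981 0.03926146 0.05      ]
tool shift btn [-3.46301787e+01  3.96748015e+00 -5.21868357e-03]
hole by top [0.42435426 0.03498458 0.05      ]
```

```bash
python3 -m handwheel '-3.5 .4 0 0 0;-7 .8 0 0 0;-10.5 1.2 0 0 0;-14 1.6 0 0 0;-17.5 2 0 0 0;-21 2.4 0 0 0;-24.5 2.8 0 0 0;-28 3.2 0 0 0;-31.5 3.6 0 0 0;-34.6 4 0 0 0;-34.6 4 0 0 0;-34.6 4 0 0 0;-34.6 4 0 0 0'; python3 - <<'E'
from h import *
import pickle
s=read_state();w,h=grab('wrist','w6.png');c,f=grab('scene','s6.png');pickle.dump((w,h,c,f),open('d6.pkl','wb'))
print(s['ee_pos'],proj(w,[.564,-.2803,.066]),proj(c,s['ee_pos']+np.array([0,0,-.072])))
a=cv2.resize(h[110:310,150:350],(500,500),interpolation=cv2.INTER_CUBIC)
b=cv2.resize(f[200:280,320:368+30],(490,500),interpolation=cv2.INTER_CUBIC)
cv2.imwrite('pics/c6.png',cv2.resize(np.hstack([a,b]),(800,404))[:,:,::-1])
E
```

```text
time_s: 6.08
ee_pos: [0.5641, -0.2809, 0.2013]
tcp_rot: [[-0.291, 0.957, -0.002], [0.957, 0.291, 0.001], [0.002, -0.002, -1.0]]
contact_force: [-0.6, 1.0, -0.8]
width: 0.147
gripper_force: 49.3
[ 0.56411537 -0.28093035  0.20127828] [[259.86066219 166.06785306]] [[367.02152856 220.95477602]]
```

View pics/c6.png

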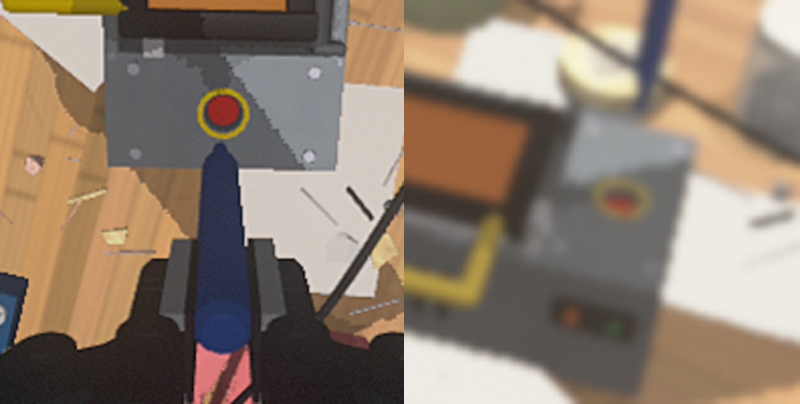

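Left part (wrist): ring centre at full-frame (260.4,167), button (260.4,165) and tip (259.4,183.3).

```bash
python3 - <<'E'
from h import *
import pickle
w,h,c,f=pickle.load(open('d6.pkl','rb'));s=read_state()
print('ring',onz(w,(260.4,167),.07),'btn',onz(w,(260.4,165),.064))
b=(320+620/404*1/1,0)
tip=onz(w,(259.4,183.3),s['ee_pos'][2]-.0725);print('tip',tip)
D=pickle.load(open('d0.pkl','rb'))
print('btn3',tri([(w,(260.4,166)),(D['top'][0],(364.3,181.3)),(D['scene'][0],(362.9,239.3))]))
print(totool(onz(w,(260.4,166),.067)-tip))
E
```

```text
ring [ 0.56452664 -0.28008492  0.07      ] btn [ 0.56435032 -0.2795301   0.064     ]
tip [ 0.56332505 -0.27881205  0.1295384 ]
btn3 (array([ 0.56423518, -0.27985311,  0.07021017]), [np.float64(0.0008117052213174313), np.float64(0.00043660757461574956), np.float64(0.0005422372608718033)])
[-0.13817568  0.08214438  6.25357735]
```

```bash
python3 -m handwheel '-.1 .1 2 0 0;-.1 .1 4 0 0;-.1 .1 5.5 0 0;-.1 .1 6 0 0;-.1 .1 6.4 0 0;-.1 .1 6.6 0 0;-.1 .1 6.8 0 0;-.1 .1 6.9 0 0;-.1 .1 6.9 0 0;-.1 .1 6.9 0 0'
```

```text
time_s: 7.02
ee_pos: [0.5665, -0.282, 0.1343]
tcp_rot: [[-0.292, 0.956, 0.001], [0.956, 0.292, -0.0], [-0.0, 0.001, -1.0]]
contact_force: [-1.5, 1.3, 2.1]
width: 0.148
gripper_force: 49.6
```

```bash
python3 -m handwheel '0 0 .15 0 0;0 0 .3 0 0;0 0 .3 0 0;0 0 .3 0 0;0 0 .3 0 0'; python3 - <<'E'
from h import *
grab('scene','s7.png');print(read_state()['contact_force'])
f=cv2.imread('pics/s7.png');cv2.imwrite('pics/c7.png',cv2.resize(f[180:290,270:410],None,fx=5,fy=5,interpolation=cv2.INTER_CUBIC))
E
```

```text
time_s: 7.43
ee_pos: [0.5666, -0.2823, 0.1314]
tcp_rot: [[-0.292, 0.957, 0.001], [0.957, 0.292, -0.0], [-0.001, 0.001, -1.0]]
contact_force: [0.4, 1.4, 7.9]
width: 0.143
gripper_force: 50.2
[-0.80540334  1.54782314  6.74045522]
```

View pics/c7.png

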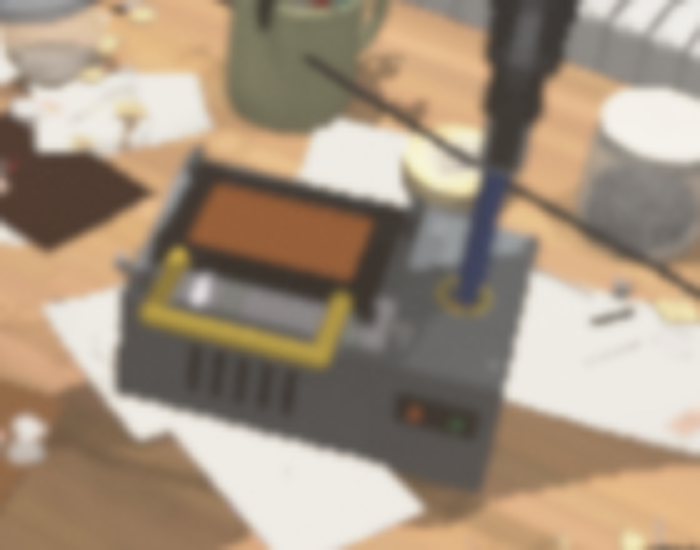

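The flap is ajar and the stylus is in the bore. Next I retract and go back over the stand.

```bash
python3 -m handwheel '0 0 -2 0 0;0 0 -5 0 0;0 0 -8 0 0;3.5 -.4 -8 0 0;7 -.8 -8 0 0;10.5 -1.2 -8 0 0;14 -1.6 -8 0 0;17.5 -2 -8 0 0;21 -2.4 -8 0 0;24.5 -2.8 -8 0 0;28 -3.2 -8 0 0;31.5 -3.7 -8 0 0;34.7 -4.1 -8 0 0;34.7 -4.1 -8 0 0;34.7 -4.1 -8 0 0;34.7 -4.1 -8 0 0'; python3 - <<'E'
from h import *
s=read_state();w,h=grab('wrist','w8.png');print(s['ee_pos'],totool(np.array([.4255,.0379,.0833])-s['ee_pos']))
import pickle;pickle.dump((w,h),open('d8.pkl','wb'))
a=cv2.resize(h[130:290,180:340],(560,560),interpolation=cv2.INTER_CUBIC);cv2.imwrite('pics/c8.png',a[:,:,::-1])
g=cv2.cvtColor(h,cv2.COLOR_RGB2HSV);m=cv2.inRange(g,(105,90,30),(130,255,255))
for v in range(176,200,2):
    u=np.where(m[v,230:290])[0]+230;print(v,(u.min(),u.max()) if len(u) else 0,end='; ')
E
```

```text
time_s: 8.82
ee_pos: [0.4259, 0.0375, 0.2108]
tcp_rot: [[-0.292, 0.956, 0.001], [0.956, 0.292, -0.0], [-0.0, 0.0, -1.0]]
contact_force: [-0.4, -0.6, -0.2]
width: 0.145
gripper_force: 49.3
[0.42590358 0.03750761 0.21083284] [ 0.05488361 -0.03177904 12.75325053]
176 0; 178 0; 180 0; 182 (np.int64(257), np.int64(260)); 184 (np.int64(256), np.int64(256)); 186 (np.int64(255), np.int64(263)); 188 (np.int64(253), np.int64(265)); 190 (np.int64(252), np.int64(266)); 192 (np.int64(251), np.int64(264)); 194 (np.int64(251), np.int64(262)); 196 (np.int64(251), np.int64(267)); 198 (np.int64(251), np.int64(267));
```

View pics/c8.png

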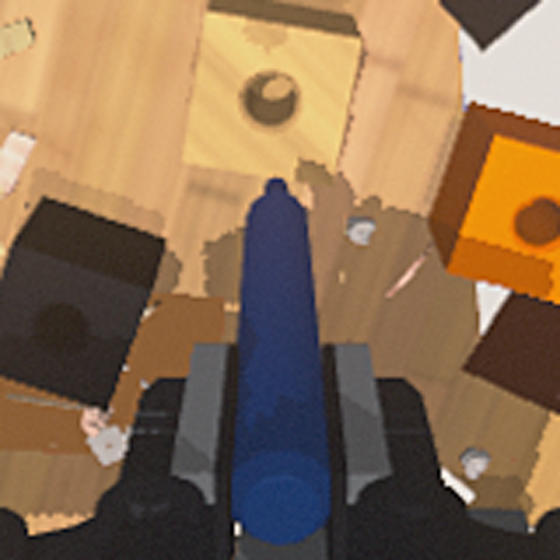

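The wrist crop shows the tip at (258.9,182) and the hole of the light stand at (257.4,158). I have now viewed 12 pictures, two over the limit of 10, so from here I work from numbers only.

```bash
python3 - <<'E'
from h import *
import pickle
w,h=pickle.load(open('d8.pkl','rb'));s=read_state()
hole=onz(w,(257.4,158),.05);tip=onz(w,(258.9,182),s['ee_pos'][2]-.0725);print(hole,tip,totool(hole-tip))
E
```

```text
[0.4227883  0.03967463 0.05      ] [0.42466217 0.04027987 0.1383264 ] [ 3.90124138e-04 -2.00042190e-01  8.83256951e+00]
```

```bash
python3 -m handwheel '0 -.1 3 0 0;0 -.1 6 0 0;0 -.1 8.5 0 0;0 -.1 9.2 0 0;0 -.1 9.9 0 0;0 -.1 10.6 0 0;0 -.1 10.6 0 0'
```

```text
time_s: 9.45
ee_pos: [0.425, 0.0372, 0.1046]
tcp_rot: [[-0.291, 0.957, 0.0], [0.957, 0.291, -0.0], [-0.0, -0.0, -1.0]]
contact_force: [-0.1, 0.4, -0.6]
width: 0.147
gripper_force: 49.3
```

```bash
python3 -m handwheel '0 0 .5 0 0;0 0 1 0 0;0 0 1.5 0 0;0 0 1.8 0 0;0 0 2 0 0;0 0 2 0 0;0 0 2 0 0'
```

```text
time_s: 10.03
ee_pos: [0.4248, 0.0376, 0.0848]
tcp_rot: [[-0.292, 0.957, 0.0], [0.957, 0.292, -0.0], [-0.0, 0.0, -1.0]]
contact_force: [-0.3, 0.4, -0.2]
width: 0.144
gripper_force: 49.3
```

```bash
python3 -m handwheel '0 0 0 0 2;0 0 0 0 4;0 0 0 0 8.5;0 0 0 0 8.5;0 0 0 0 8.5;0 0 0 0 8.5;0 0 0 0 8.5;0 0 0 0 8.5;0 0 -3 0 8.5;0 0 -6 0 8.5;0 0 -10 0 8.5;0 0 -14 0 8.5;0 0 -14 0 8.5;0 0 -14 0 8.5'; python3 - <<'E'
from h import *
import pickle
s=read_state();w,h=grab('wrist','w9.png');print(s['ee_pos'])
m=cv2.inRange(cv2.cvtColor(h,cv2.COLOR_RGB2HSV),(105,90,30),(130,255,255))
n,l,st,ce=cv2.connectedComponentsWithStats(m)
for i in range(1,n):
    if st[i,4]>40:print(st[i],ce[i])
print(proj(w,[[.423,.0375,.14],[.423,.0375,.05],[.4225,.039,.01]]))
# box/bar: yellow in scene
c,f=grab('scene','s9.png');g=cv2.cvtColor(f,cv2.COLOR_RGB2HSV);m=cv2.inRange(g,(22,120,100),(32,255,255))
m[:200]=0;m[290:]=0;m[:,:280]=0;m[:,360:]=0
n,l,st,ce=cv2.connectedComponentsWithStats(m)
for i in range(1,n):
    if st[i,4]>15:print('y',st[i],ce[i])
c2,f2=grab('top','t9.png');g=cv2.cvtColor(f2,cv2.COLOR_RGB2HSV);m=cv2.inRange(g,(22,120,100),(32,255,255))
n,l,st,ce=cv2.connectedComponentsWithStats(m)
for i in range(1,n):
    if st[i,4]>15 and st[i,0]>300:print('t',st[i],ce[i])
pickle.dump((w,h,c,f,c2,f2),open('d9.pkl','wb'))
E
```

```text
time_s: 11.2
ee_pos: [0.4262, 0.0381, 0.2268]
tcp_rot: [[-0.292, 0.956, 0.004], [0.956, 0.292, 0.002], [0.001, 0.005, -1.0]]
contact_force: [0.5, 1.0, 0.1]
width: 0.997
gripper_force: 0.0
[0.42615751 0.03812717 0.22682873]
[361   0  16  23 272] [368.45955882  10.89338235]
[249 161  15  24 185] [255.6        176.17837838]
[[255.33413968 180.10477231]
 [256.10087034 157.29990792]
 [256.29960326 149.16995785]]
y [298 229  43  25 267] [317.88389513 243.33333333]
t [324 199  37  28 208] [343.25961538 215.63461538]
```

```bash
python3 - <<'E'
from h import *
import pickle
w,h,c,f,c2,f2=pickle.load(open('d9.pkl','rb'))
R={}
for n,im,(a,b,x0,x1) in(('s',f,(225,260,294,345)),('t',f2,(190,232,320,364))):
    g=cv2.cvtColor(im,cv2.COLOR_RGB2HSV);m=cv2.inRange(g,(20,90,70),(34,255,255))[a:b,x0:x1]
    print(n);[print(''.join('#' if k else '.' for k in r)) for r in m]
E
```

```text
s
...................................................
...................................................
...................................................
...........##......................................
..........####.....................................
.........#####.....................................
........#######....................................
........#######....................................
........######.....................................
.......######......................................
.......######......................................
......######.......................................
......#####...............................####.....
.....######..............................######....
.....#####...............................######....
....######...............................######....
...#########.............................######....
...###########...........................######....
...###############......................######.....
....##################..................#####......
......####################.............######......
......
[... 1913 characters left out ...]
..................####...
.......###...........................####...
........###......................########...
........###.................############....
........###.............############........
........####........############............
........####....############................
.........###############....................
.........###########........................
.........########...........................
..........#####.............................
............................................
............................................
............................................
............................................
............................................
```

```bash
python3 - <<'E'
from h import *
import pickle
w,h,c,f,c2,f2=pickle.load(open('d9.pkl','rb'))
L,e=tri([(c,(299.5,242.5)),(c2,(331,224.5))]);Rr,e2=tri([(c,(333.5,251)),(c2,(358.5,218.5))])
print(L,Rr,e,e2,np.linalg.norm(L-Rr));d=L-Rr;print('yaw',np.degrees(np.arctan2(-d[0],d[1])));m=(L+Rr)/2;print(m)
print(totool(m-read_state()['ee_pos']))
E
```

```text
[ 0.43354734 -0.17753398  0.09921225] [ 0.45330732 -0.25382446  0.10045173] [np.float64(0.00048016403576369896), np.float64(0.0004801640357637582)] [np.float64(0.0012580301549815224), np.float64(0.001258030154981503)] 0.07881769872318288
yaw 14.521062989518745
[ 0.44342733 -0.21567922  0.09983199]
[-24.79382733  -5.49440778  12.41179926]
```

```bash
python3 -m handwheel '-3.5 -.8 0 0 3.5;-7 -1.6 0 0 3.5;-10.5 -2.4 0 0 3.5;-14 -3.1 0 0 3.5;-17.5 -3.9 0 0 3.5;-21 -4.7 0 0 3.5;-24.8 -5.5 0 0 3.5;-24.8 -5.5 0 0 3.5;-24.8 -5.5 3 0 3.5;-24.8 -5.5 5 0 3.5;-24.8 -5.5 5 0 3.5;-24.8 -5.5 5 0 3.5'; python3 - <<'E'
from h import *
import pickle
s=read_state();print(s['ee_pos'],totool(np.array([.4434,-.2157,.0935])-s['ee_pos']))
w,h=grab('wrist','w10.png')
g=cv2.cvtColor(h,cv2.COLOR_RGB2HSV);m=cv2.inRange(g,(20,90,70),(34,255,255))
P=proj(w,[[.4335,-.1775,.0992],[.4533,-.2538,.1]]);print(P)
m=m[100:330,120:400][::6,::4];[print(''.join('#' if k else '.' for k in r)) for r in m]
E
```

```text
time_s: 12.35
ee_pos: [0.4429, -0.2154, 0.1735]
tcp_rot: [[-0.291, 0.957, -0.004], [0.957, 0.291, 0.0], [0.002, -0.004, -1.0]]
contact_force: [0.6, 0.1, 0.4]
width: 0.407
gripper_force: 0.0
[ 0.44293147 -0.21538926  0.17348662] [-0.05615033  0.06880039  7.99836628]
[[262.24747971 139.16063466]
 [258.31572924 227.69072899]]
......................................................................
......................................................................
......................................................................
......................................................................
......................................................................
......................................................................
..................................##################..................
..................................#################...................
..................................###.................................
..................................###.................................
..................................###............................
[... 1293 characters left out ...]
................................................###..........
......................................................................
......................................................................
......................................................................
........................................##............................
......................................................................
......................................................................
......................................................................
......................................................................
......................................................................
```

The wrist mask shows the bar centred between the fingers at column 260 and parallel to the pads. I descend and grip.

```bash
python3 -m handwheel '0 0.05 3 0 3.5;0 .05 5 0 3.5;0 .05 7 0 3.5;0 .05 8 0 3.5;0 .05 8 0 3.5;0 .05 8 0 2;0 .05 8 0 1;0 .05 8 0 0;0 .05 8 0 0;0 .05 8 0 0;0 .05 8 0 0;0 .05 8 0 0' 30
```

```text
time_s: 13.4
ee_pos: [0.445, -0.2155, 0.095]
tcp_rot: [[-0.292, 0.957, 0.0], [0.957, 0.292, 0.0], [-0.0, 0.0, -1.0]]
contact_force: [1.4, 0.6, -0.3]
width: -0.0
gripper_force: 0.0
```

```bash
python3 - <<'E'
from h import *
s=read_state();w,h=grab('wrist','w11.png');c,f=grab('scene','s11.png')
g=cv2.cvtColor(h,cv2.COLOR_RGB2HSV);m=cv2.inRange(g,(20,90,70),(34,255,255))
print(proj(w,s['ee_pos']),proj(w,[[.4335,-.1775,.0992],[.4533,-.2538,.1],[.4335,-.1775,.0765],[.4533,-.2538,.0765]]))
m1=m[60:300,120:400][::6,::4];[print(''.join('#' if k else '.' for k in r)) for r in m1]
m=cv2.inRange(cv2.cvtColor(f,cv2.COLOR_RGB2HSV),(20,90,70),(34,255,255))[225:270,290:345];[print(''.join('#' if k else '.' for k in r)) for r in m]
E
```

```text
[[259.13144937 222.60466183]] [[259.24704354 161.41209826]
 [254.04083808 281.61599548]
 [259.32728031 152.81765027]
 [254.65697949 261.21146745]]
......................................................................
......................................................................
......................................................................
......................................................................
......................................................................
......................................................................
......................................................................
......................................................................
......................................................................
......................................................................
......................................................................
......................................................................
......................................................................
..............................
[... 3706 characters left out ...]
............................
.......................................................
.......................................................
.......................................................
.......................................................
.......................................................
.......................................................
.......................................................
.......................................................
.......................................................
.......................................................
.......................................................
.......................................................
```

```bash
python3 - <<'E'
from h import *
s=read_state();w,h=grab('wrist');R=np.array(s['tcp_rot']);p=s['ee_pos'];print(s['width'],s['gripper_force'],p,s['contact_force'])
for dx in(-.011,.011):
  for dz in (-.005,.0,.014,.019): print(dx,dz,proj(w,p+R@[dx,0,dz]).round(0))
g=cv2.cvtColor(h,cv2.COLOR_RGB2GRAY);hs=cv2.cvtColor(h,cv2.COLOR_RGB2HSV)
y=cv2.inRange(hs,(18,90,50),(36,255,255))
for v in range(190,300,4):
    print(v,''.join('Y' if y[v,u] else ' .:-=+*%@#'[int(g[v,u])//26] for u in range(190,330,2)))
E
```

```text
-0.00057297664847275 0.0 [ 0.44490421 -0.21544605  0.09486401] [-0.30696763 -0.62440612 -0.04341096]
-0.011 -0.005 [[259. 243.]]
-0.011 0.0 [[259. 239.]]
-0.011 0.014 [[259. 229.]]
-0.011 0.019 [[259. 225.]]
0.011 -0.005 [[259. 209.]]
0.011 0.0 [[259. 206.]]
0.011 0.014 [[259. 198.]]
0.011 0.019 [[259. 195.]]
190 ============================@@YYYYYYYYY@@@@@@@@@@@@@@@@+:..:::-+*+++++
194 ==========================@@@@YYYYYYYY@@@@@@@@@@@@@@@@@:::::::-+*+++++
198 =======================-%@@@@@YYYYYYYY@@@@@@@@@@@@@@@@#:.:::::=++++=++
202 ======================*@@@@@@@YYYYYYYY@@@@@@@@@@@@@@@@#:::::::=++++=++
206 ====================+@@@@@@@@@YYYYYYYY%@@@@@@@@@@@@@@@#::.::::++++++++
210 ==================+@@@@@@@@@@@YYYYYYYY%@@@@@@@@@@@@@@@+:::::::+*+++=++
214 ================+@@@@@@@@@@@@@YYYYYYYY%+@@@@@@@@@@@@@@+:::::::-+++++++
218 **=============@@@@@@@@@@@@@@@YYYYYYYY%@@@@@@@@@@@@@@@+:..:::---++=+++
222 ***+========-@@@@@@@@@@@@@@@@@YYYYYYYY%@@@@@@@@@@@@@@@+::.:::--=---+==
226 *****++=====-%@@@@@@@@@@@@@@@@YYYYYYYY%@@@@@@@@@@@@@@#.::::::-==--====
230 *********+=====*@@@@@@@@@@@@@:----.
[... 610 characters left out ...]
......--:::::::-----:::::
266 **************%**%%=........:-===:...-===-:........--:::::::----::::::
270 ****************%%-.............=:...--..............YYYYYYYYYYYYYYYYY
274 +=**********%%*%%................:...:...............YYYYYYYYYYYYYYYYY
278 .Y.....*****%%*+.......................................YYYYYYYYY......
282 .......:*-: ............................................... .YY.......
286 ......................................................................
290 ......................................................................
294 ..................................................... ................
298 ......................................................................
```

```bash
python3 - <<'E'
from h import *
s=read_state();w,h=grab('wrist');c,f=grab('scene')
print(tri([(w,(261,162)),(c,(299.8,242.3))]),tri([(w,(260,276)),(c,(333.5,250.5))]))
m=cv2.inRange(cv2.cvtColor(h,cv2.COLOR_RGB2HSV),(18,90,50),(36,255,255))
for v in (172,180,190,200,210,220,226):
    u=np.where(m[v,230:290])[0]+230;print(v,u.min(),u.max(),end=';')
for u in (275,285,295,305):
    v=np.where(m[100:200,u])[0]+100;q=np.where(m[240:300,u])[0]+240;print(u,v.min(),v.max(),q)
E
```

```text
(array([ 0.43434657, -0.17742629,  0.09908728]), [np.float64(0.00011097224918467945), np.float64(0.00011097224918484678)]) (array([ 0.45744963, -0.25188768,  0.09697593]), [np.float64(0.0015716753913253452), np.float64(0.001571675391325341)])
172 250 266;180 250 266;190 250 266;200 250 265;210 250 265;220 250 265;226 250 265;275 152 168 []
285 152 167 []
295 152 167 [271]
305 151 168 [270 271 272 273 274 275 276 277 278 279 280]
```

The fingers closed on nothing. In the images the pad ends look farther back from the TCP than the text says. I'll quantify that.

```bash
python3 - <<'E'
from h import *
s=read_state();w,h=grab('wrist');R=np.array(s['tcp_rot']);p=s['ee_pos']
for dz in(-.05,-.04,-.03,-.02,-.01,0,.014): print(dz,[proj(w,p+R@[dx,0,dz])[0,1].round(0) for dx in(.011,.007,0)])
import pickle
c,f,t,g=pickle.load(open('d4.pkl','rb'));q=np.array([.42667998,.03834498,.20419645])
for dz in(-.04,-.03,-.02,-.01,0,.014):print(dz,proj(c,q+R@[0,-.012,dz])[0].round(1))
hs=cv2.cvtColor(f,cv2.COLOR_RGB2HSV)
for v in range(150,204,2):print(v,[tuple(int(k) for k in f[v,u]) for u in (223,226)])
E
```

```text
-0.05 [np.float64(249.0), np.float64(257.0), np.float64(270.0)]
-0.04 [np.float64(238.0), np.float64(245.0), np.float64(258.0)]
-0.03 [np.float64(228.0), np.float64(236.0), np.float64(248.0)]
-0.02 [np.float64(220.0), np.float64(227.0), np.float64(238.0)]
-0.01 [np.float64(213.0), np.float64(219.0), np.float64(230.0)]
0 [np.float64(206.0), np.float64(212.0), np.float64(223.0)]
0.014 [np.float64(198.0), np.float64(204.0), np.float64(213.0)]
-0.04 [222.2 163.2]
-0.03 [222.5 166.9]
-0.02 [222.7 170.5]
-0.01 [223.  174.1]
0 [223.2 177.6]
0.014 [223.5 182.5]
150 [(66, 58, 53), (60, 53, 48)]
152 [(61, 52, 47), (61, 53, 48)]
154 [(62, 54, 49), (64, 56, 51)]
156 [(64, 56, 50), (84, 78, 75)]
158 [(64, 56, 51), (91, 86, 83)]
160 [(65, 57, 51), (92, 87, 84)]
162 [(66, 57, 51), (93, 88, 85)]
164 [(65, 56, 50), (94, 88, 86)]
166 [(68, 59, 54), (98, 91, 87)]
168 [(89, 84, 87), (99, 90, 91)]
170 [(84, 79, 94), (81, 73, 88)]
172 [(87, 84, 101), (80, 71, 90)]
174 [(77, 75, 94), (80, 72, 91)]
176 [(72, 70, 91), (75, 71, 93)]
178 [(86, 76, 92), (70, 68, 92)]
180 [(92, 78, 92), (70, 68, 92)]
182 [(99, 86, 97), (69, 67, 93)]
184 [(130, 112, 108), (73, 69, 94)]
186 [(148, 125, 114), (72, 69, 94)]
188 [(147, 121, 109), (70, 66, 93)]
190 [(155, 127, 108), (69, 66, 93)]
192 [(140, 109, 94), (70, 67, 93)]
194 [(174, 84, 81), (81, 71, 92)]
196 [(175, 75, 72), (102, 70, 88)]
198 [(179, 135, 102), (110, 83, 89)]
200 [(214, 166, 123), (184, 149, 119)]
202 [(166, 102, 66), (184, 147, 113)]
```

Both cameras put the fingertips about 27 mm behind the reported TCP, not 14 mm ahead of it. So I have to go about 4 cm deeper: open, lower and close again.

```bash
python3 -m handwheel '0 0 0 0 3.5;0 0 0 0 3.5;0 0 0 0 3.5;0 0 0 0 3.5;0 0 1 0 3.5;0 0 2 0 3.5;0 0 3 0 3.5;0 0 3.9 0 3.5;0 0 3.9 0 3.5;0 0 3.9 0 3.5' 30
```

```text
time_s: 14.53
ee_pos: [0.4442, -0.2155, 0.055]
tcp_rot: [[-0.291, 0.957, -0.002], [0.957, 0.291, 0.0], [0.001, -0.002, -1.0]]
contact_force: [-0.2, -0.4, 0.6]
width: 0.409
gripper_force: 0.0
```

```bash
python3 -m handwheel '0 0 0 0 2;0 0 0 0 1;0 0 0 0 0;0 0 0 0 0;0 0 0 0 0;0 0 0 0 0;0 0 0 0 0;0 0 0 0 0' 30
```

```text
time_s: 15.2
ee_pos: [0.4435, -0.2161, 0.056]
tcp_rot: [[-0.29, 0.957, -0.001], [0.957, 0.29, -0.0], [0.0, -0.001, -1.0]]
contact_force: [-4.7, -2.0, 1.3]
width: 0.104
gripper_force: 29.8
```

Now it is gripped (width 0.104, 30 N). I swing along the arc to about 1.0 rad, then check.

```bash
python3 -m handwheel '0 .05 -.3 0 0;0 .15 -.86 0 0;0 .42 -1.98 0 0;0 .79 -3.09 0 0;0 1.24 -4.15 0 0;0 1.78 -5.18 0 0;0 2.39 -6.16 0 0;0 3.08 -7.09 0 0;0 3.85 -7.97 0 0;0 4.68 -8.77 0 0;0 5.57 -9.51 0 0;0 6.52 -10.18 0 0;0 6.52 -10.18 0 0;0 6.52 -10.18 0 0'
```

```text
time_s: 16.37
ee_pos: [0.5068, -0.1983, 0.1595]
tcp_rot: [[-0.29, 0.957, 0.001], [0.957, 0.29, -0.001], [-0.001, 0.0, -1.0]]
contact_force: [-8.8, -3.4, 14.5]
width: 0.104
gripper_force: 30.5
```

```bash
python3 -m handwheel '0 -.1 -.2 0 0;0 .9 -.8 0 0;0 1.95 -1.3 0 0;0 3.05 -1.75 0 0;0 4.2 -2.1 0 0;0 5.3 -2.35 0 0;0 5.3 -2.35 0 0;0 5.3 -2.35 0 0;0 5.3 -2.35 0 0'; python3 - <<'E'
from h import *
s=read_state();c,f=grab('scene','s12.png');t,g=grab('top','t12.png');print(s['contact_force'],totool(s['contact_force'])/100)
m=cv2.inRange(cv2.cvtColor(f,cv2.COLOR_RGB2HSV),(18,90,60),(34,255,255))[140:270,300:400][::2]
[print(''.join('#' if k else '.' for k in r)) for r in m if r.any()]
h0=np.array([.581,-.1765,.0765]);yv=np.array([-.28,.96,0])
print(proj(c,[h0,s['ee_pos']+[0,0,.04],s['ee_pos']+[0,0,.04]+.04*yv,s['ee_pos']+[0,0,.04]-.04*yv]))
E
```

```text
time_s: 17.12
ee_pos: [0.5588, -0.1833, 0.1823]
tcp_rot: [[-0.29, 0.957, 0.003], [0.957, 0.29, -0.003], [-0.004, 0.002, -1.0]]
contact_force: [1.7, -7.0, -0.9]
width: 0.103
gripper_force: 30.2
[ 1.73347129 -6.97479664 -0.9437915 ] [-7.17401841 -0.36569732  0.97117382]
................#######.............................................................................
...............#############........................................................................
................#############.......................................................................
...............##############.........##########....................................................
...............#####...................##############...............................................
...............#####.......................##########...............................................
...............#####............................#####...............................................
...............####.............................#####...............................................
..............#####....
[... 504 characters left out ...]
.........................####.................................................
.........................................................................##.........................
...........................................................................###......................
..........................................................#.......#.................................
..........................................................#.......#.................................
................................................................##..................................
[[329.47805765 217.98619937]
 [333.95270233 175.20041784]
 [317.26097909 171.89676174]
 [351.0019136  178.59276331]]
```

```bash
python3 -m handwheel '0 .5 -.1 0 0;-.1 1 -.15 0 0;-.1 1.5 -.2 0 0;-.1 1.9 -.2 0 0;-.1 2.2 -.2 0 0;-.1 2.4 -.2 0 0;-.1 2.4 -.2 0 0;-.1 2.4 -.2 0 0;-.1 2.4 -.2 0 0;-.1 2.4 -.2 0 0;-.1 2.4 -.2 0 0;-.1 2.4 -.2 0 0' 40; python3 - <<'E'
from h import *
import pickle
s=read_state();p=s['ee_pos'];print(p,s['contact_force'],s['gripper_force'],'u',p[0]*.957+p[1]*.29)
t,g=grab('top','t13.png');w,h=grab('wrist','w13.png');c,f=grab('scene','s13.png')
for n,cc,im in(('top',t,g),('scene',c,f)):
    m=cv2.inRange(cv2.cvtColor(im,cv2.COLOR_RGB2HSV),(105,90,30),(130,255,255));k=proj(cc,[.4235,.037,.14])[0];a=k.astype(int)
    ys,xs=np.where(m[a[1]-15:a[1]+25,a[0]-15:a[0]+15]);print(n,'stylus px',len(xs),xs.mean()+a[0]-15 if len(xs) else 0,ys.min()+a[1]-15 if len(xs) else 0,'pred',k)
m=cv2.inRange(cv2.cvtColor(f,cv2.COLOR_RGB2HSV),(18,90,60),(34,255,255))[140:230,300:380][::2]
[print(''.join('#' if k else '.' for k in r)) for r in m if r.any()]
yv=np.array([-.28,.96,0]);b=np.array([.581,-.1765,.2215]);print(proj(c,[b+.04*yv,b-.04*yv]))
E
```

```text
time_s: 18.22
ee_pos: [0.5819, -0.1768, 0.1842]
tcp_rot: [[-0.29, 0.957, 0.002], [0.957, 0.29, -0.003], [-0.003, 0.001, -1.0]]
contact_force: [0.9, -6.7, 1.9]
width: 0.094
gripper_force: 40.3
[ 0.5818568  -0.17681484  0.18415464] [ 0.91989711 -6.74774682  1.90297446] 40.28669893741608 u 0.5055606541169597
top stylus px 9 249.1111111111111 222 pred [250.66398386 223.73144588]
scene stylus px 7 225.71428571428572 197 pred [226.19728549 197.34631999]
...................###..........................................................
..................##########....................................................
..................##############................................................
.................######...#####..........#######................................
.................#####...................#############..........................
.................#####..........................#######.........................
.................#####.............................###..........................
.................#####.............................###..........................
................######............................####..........................
................######............................####..........................
...............######............................#####..........................
.................###.............................####...........................
.................................................####...........................
................................................#####...........................
................................................#####...........................
[[319.45429264 167.33612098]
 [352.56262555 173.79362651]]
```

The bar is directly above the hinge axis (u 0.5056 against 0.5058 from the arc fit and 0.5048 from the images). The arm is steady and the stylus is still standing in its stand.

```bash
python3 -m handwheel '0 0 0 0 0;0 0 0 0 0;0 0 0 0 0;0 0 0 0 0'; python3 -c "
from h import *
print(read_state()['ee_pos']); print(order.finish_job())"
```

```text
time_s: 18.7
ee_pos: [0.5819, -0.1768, 0.1842]
tcp_rot: [[-0.29, 0.957, 0.002], [0.957, 0.29, -0.003], [-0.003, 0.001, -1.0]]
contact_force: [1.3, -7.0, 1.3]
width: 0.095
gripper_force: 40.3
[ 0.58185587 -0.17684056  0.18416016]
the job is handed in; nothing more can be done
None
```

The job is handed in at 18.7 s: button pushed, stylus back in its stand and the flap held upright and still by its bar, but no verdict came back, and I viewed 12 pictures against the limit of 10.

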